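# Ratchet check of a hemostat

## Task

Check the ratchet of the long-jawed hemostat: squeeze its handles together until it locks, and let go so that it stays shut by itself. Then unlock it by pressing its thumb pad straight down, and back away so that it stands open again. Do not touch the short-jawed needle holder beside it.

Things in the scene. Friction and masses are not known exactly. Their poses are not given: they have to be found in the camera images.
- hemostat: Fixed stand, foot 70x60x10 mm, with a steel clamp level on it, mid-plane 42 mm above the bench: slim 85 mm jaws to +x, handles to -x, reaching 116 mm from the pivot, free space under them. One handle ends in an open hoop (+y side), the other in a solid thumb pad (-y). Origin: on the bench under the pivot; z up. The clamp swings some degrees about the pivot on a weak spring.
- hoop (a point): Centre of the open hoop, 23 mm outside, 6 mm thick, 42 mm above the bench, 106 mm from the pivot. Squeeze hoop and pad together along y from their outsides: 67 mm over both when open, 48 mm fully shut. Springs push back with 2 to 5 N. Squeezed to the full stop (20 N is safe) the ratchet locks; let go, it stays at about 53 mm.
- thumb_pad (a point): Centre of the flat top of the thumb pad, a disc 22 mm wide, 12 mm thick, top 51 mm above the bench and 6 mm above the hoop's top. It springs up and down: pressed down it sinks up to 10 mm (3 N at first, 7 N at 10 mm); from 3 to 5 mm on the ratchet lets go and the hoop springs away. It opens fully when the pad is left.
- thumb_arm (a joint): Angle between the two handles in rad: 0 with the jaws fully shut, about 0.05 when locked by the ratchet, 0.18 when open (springs hold it there).
- needle_holder: Bystander: a similar steel instrument on the same kind of stand, shut, with short 30 mm jaws and two open hoops. Origin and axes as for the hemostat. The two stands are 0.28 m or more apart, one left and one right of the robot's middle; either may be on either side.

How it is judged:
By the outcome, as a careful person would: the job done as asked, in the order asked, and still so for the second after the job is handed in, with the robot touching nothing.
It also fails if it takes over 42 s, if anything falls off the work surface, if the arm or the gripper's body presses on something with over 40 N, if the wrist force passes 120 N, or if a joint passes its speed limit or range.

## Robot

A 6-joint arm with a two-finger parallel gripper is mounted at the origin on the work surface. World frame = base frame: x ahead of the robot, y to its left, z up, the work surface at z = 0. Lengths are in m, angles in degrees, forces in N, time in s.
With the tool pointing down it reaches from about 0.375 to 0.9 m from the base axis. Payload 3.1 kg.
Tool frame: the origin (TCP) lies on the centre line of the jaws, within the pads' length; the fingertips stand 14 mm ahead of it and the grasp point (between the pads) lies 5 mm behind it (bot.tips_ahead is the distance from the TCP to the fingertips, in m); z points along the fingers, y is the line along which they close (so a half turn about z gives the same grasp; the last joint's range is limited). The gripper opens to 87 mm and grips with 3 to 60 N. Pads are 19 mm wide; open, the fingers measure 117 mm over their backs; the gripper's body (75 mm by 190 mm) begins 51 mm behind the grasp point.
Start: joints at [53.199, 30.224, 82.088, -0, 67.689, -10.227], TCP at [0.28, 0.559, 0.237] pointing down, gripper open.
Joint ranges: [-176.69, 176.69], [-43.24, 126.21], [12.49, 139.97], [-82, 262], [0, 151.66], [-163.58, 163.58]. Speed limits (degrees/s): [159.86, 159.86, 180, 180, 180, 180].

## Interface

Orientations are given as a 3x3 rotation matrix whose columns are the frame's x, y, z axes.
In Python, from rig import bot gives the robot as it stands.
- The arm moves only by the tool play_rows, never from a script. Its argument "moves" is a list that holds one entry, the list of rows, each a list of 6 numbers: the shift along the tool's x, y, z in mm, then the turn, a rotation vector about the tool's x, y, z in rad. A call has 1 to 5 rows; each row shifts and turns the commanded pose from where the row before left it, along the tool's axes as they then stand; what a row does not reach is not made up. A row lasts 1/10 s, in which the tool goes at most 50 mm and 8.59 degrees, less where a joint would pass 70% of its speed; a pose out of reach is approached as far as the arm can. A call with a gripper value outside its range is refused whole. "fingers" is the opening, from -1 (shut) to 1 (fully open), set as the call begins (left out, the last holds). The fingers move at their own pace and stop on an object; the grip force is fixed at half the most. Time passes only in rows, so rows that do not move let the fingers close. It gives the time, the measured TCP pose, the force, the opening and the grip force at its end, in the units of the state.
- bot.read_state(): the state, without advancing time (a new reading comes with each control period).
- bot.capture(name): name is "side" or "top"; returns a dict with "image" (384x512x3 uint8, blue, green, red), "fx", "fy", "cx", "cy" (pixels), "distortion" ([k1, k2, p1, p2, k3] as OpenCV has them; the pictures are not rectified), "R" (3x3) and "t" (3): a world point X has camera coordinates R X + t. Camera axes: x right, y down, z forward; pixel columns grow to the right and rows downward; lengths in m; the calibration is good to about 2 mm. A picture is of the moment at which its call begins. There is no depth.
- bot.hand_in(): hands the job in; it is judged then, once.
Trained networks look in a picture, given as the dict that the camera call returned (one of the last four; its "shot" number tells which), for a name from the list of things; names that differ only in an ending like _2 or _b are one class to them, and where a whole thing is asked for, a point or a joint stands for the part that bears it (a point fixed in the world has none). Each returns a list of dicts, best first, with "confidence" (0 to 1); they miss things now and then, are a little off and sometimes report something else, mostly with a low value. They report only what shows in the picture. A call takes as long as a camera call.
- bot.search_frame(picture, query): "centre" ([column, row] in pixels, amid what is visible of it).
- bot.silhouettes(picture, query): "pixels" (384x512 bool, what is visible of it) and "centre" ([column, row] in pixels, amid what is visible of it).
- bot.pinpoint(picture, query): "centre" ([column, row] in pixels: a listed point, or the origin of a listed thing).
The state is a dict: "time_s": time; "joint_positions": joint angles; "qvel": joint speeds; "tau": joint torques, N m; "position": TCP position; "tcp_rot": TCP orientation; "force": force on the tool from outside, world axes, zero at the start; "moment": the same for the moment, N m; "opening": opening from 0.0 (shut) to 1.0 (fully open); "grasp_force": force on a finger pad.
Only numpy, scipy, OpenCV 4.12 (cv2) and the standard library are available. Lean on these libraries where they do the work, as an engineer would, in place of code of your own. Each camera call takes 0.05 s, during which the arm holds its last target. There are 200 camera calls.

## Working session

There is one attempt and no reset: what is moved stays moved. The work goes in short steps, Python scripts to look and compute and a tool call to move; the robot and the scene stay as the last step left them, time stands still between calls to the robot, and variables do not carry over. Pictures are saved under pics/ and viewed, at most 10 in all, crops included, and the job is handed in when it is done.

Besides the shell and the picture viewer there is one more tool, called after "Call:" by a JSON object that holds its "method" and its "body". play_rows: Moves the arm, as the interface text tells. Its arguments: {"type":"object","properties":{"moves":{"type":"array","items":{"type":"array","items":{"type":"array","items":{"type":"number"}}}},"fingers":{"type":"number"}},"required":["moves"]}

```bash
mkdir -p pics
cat > h.py <<'E'
import numpy as np, cv2
from rig import bot
def ray(p,uv):
    K=np.array([[p["fx"],0,p["cx"]],[0,p["fy"],p["cy"]],[0,0,1]])
    n=cv2.undistortPoints(np.array([[uv]],float),K,np.array(p["distortion"],float))[0,0]
    R=np.array(p["R"]);t=np.array(p["t"])
    d=R.T@np.array([n[0],n[1],1]); return -R.T@t, d/np.linalg.norm(d)
def tri(rays):
    A=sum(np.eye(3)-np.outer(d,d) for c,d in rays); b=sum((np.eye(3)-np.outer(d,d))@c for c,d in rays)
    X=np.linalg.solve(A,b); return X,[np.linalg.norm(np.cross(X-c,d)) for c,d in rays]
def atz(r,z): c,d=r; return c+d*(z-c[2])/d[2]
def proj(p,X):
    K=np.array([[p["fx"],0,p["cx"]],[0,p["fy"],p["cy"]],[0,0,1]])
    return cv2.projectPoints(np.array([X],float),cv2.Rodrigues(np.array(p["R"]))[0],np.array(p["t"],float),K,np.array(p["distortion"],float))[0][0,0]
E
python3 - <<'E'
from h import *
P={n:bot.capture(n) for n in("side","top")}
for n,p in P.items(): cv2.imwrite(f"pics/{n}0.png",p["image"]); print(n,ray(p,(256,192)))
for q in("hemostat","hoop","thumb_pad","needle_holder"):
    r={}
    for n,p in P.items():
        a=bot.pinpoint(p,q); print(q,n,[(np.round(x["centre"],1),round(x["confidence"],2)) for x in a])
        if a: r[n]=ray(p,a[0]["centre"])
    if len(r)==2: print(tri(list(r.values())))
s=bot.read_state(); print(s["time_s"],s["position"],s["tcp_rot"],s["force"],s["opening"])
E
```

```text
side (array([ 0.42527827, -0.52986569,  0.56940117]), array([ 0.22721794,  0.69793594, -0.67915935]))
top (array([ 0.50079726, -0.01113064,  1.13923598]), array([ 0.06838105, -0.01235546, -0.99758277]))
hemostat side [(array([259.5, 166.6]), 0.74)]
hemostat top [(array([188.2, 157.8]), 0.66)]
(array([ 0.66151734,  0.14716266, -0.00921321]), [np.float64(0.005964352729874367), np.float64(0.005964352729874275)])
hoop side [(array([216.9, 146.5]), 0.76)]
hoop top []
thumb_pad side [(array([219.7, 158.9]), 0.65)]
thumb_pad top [(array([188.4, 203.8]), 0.65)]
(array([0.55275811, 0.13642596, 0.04823028]), [np.float64(0.004599012944031115), np.float64(0.004599012944031088)])
needle_holder side [(array([341.5, 289.8]), 0.58)]
needle_holder top [(array([338.2, 154. ]), 0.91)]
(array([ 0.67447793, -0.23340154,  0.00426405]), [np.float64(0.0012447357860500942), np.float64(0.0012447357860498449)])
0.5 [0.27953527 0.55895913 0.23650087] [[-8.94346860e-01  4.47374217e-01 -6.08912925e-05]
 [ 4.47374221e-01  8.94346857e-01 -8.08304129e-05]
 [ 1.82964934e-05 -9.95316206e-05 -9.99999995e-01]] [ 0.14378964 -0.36351598  0.17447596] 0.9999749397550882
```

View pics/top0.png

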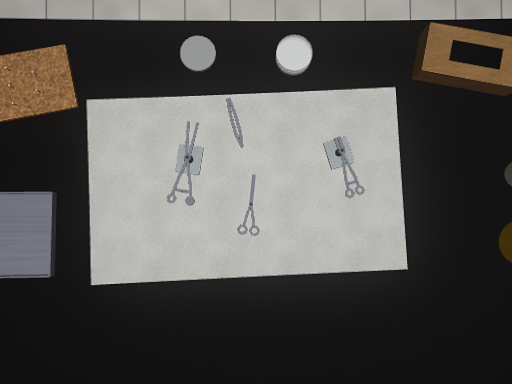

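View pics/side0.png

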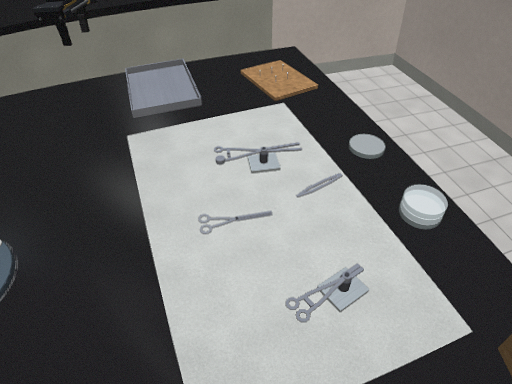

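The top view shows the hemostat on the left, with its pivot at about (188,158), hoop at (172,198) and pad at (190,201). The needle holder is on the right at (340,153), and some loose instruments lie between them. The side view agrees: hoop (218,150), pad (221,160), foot (264,163). I'll zoom in to refine these.

Run:
```python
from h import *
P={n:bot.capture(n) for n in("side","top")}
a=P["side"]["image"][130:180,200:310];b=P["top"]["image"][110:215,155:215]
f=lambda i,s:cv2.resize(i,None,fx=s,fy=s,interpolation=cv2.INTER_CUBIC)
A=f(a,5);B=f(b,5)[:, :240*5]
c=np.zeros((590,800,3),np.uint8); c[:250,:550]=A; cv2.imwrite("pics/c1.png",c[:250,:550]); cv2.imwrite("pics/c2.png",B)
def z(u,v,n,h): return np.round(atz(ray(P[n],(u,v)),h),4)
for q in("thumb_pad","hoop","hemostat"):
  for n in P:
    for x in bot.pinpoint(P[n],q)[:1]+bot.search_frame(P[n],q)[:1]: print(q,n,np.round(x["centre"],1),round(x["confidence"],2),z(*x["centre"],n,{"thumb_pad":.051,"hoop":.045,"hemostat":0}[q]))
```

```text
thumb_pad side [224.  158.9] 0.46 [0.5657 0.129  0.051 ]
thumb_pad side [228.  159.7] 0.41 [0.5733 0.1232 0.051 ]
thumb_pad top [186.  201.2] 0.69 [0.5544 0.1426 0.051 ]
thumb_pad top [190.3 198.7] 0.6 [0.5603 0.1324 0.051 ]
hoop side [217.5 147.6] 0.6 [0.564  0.1834 0.045 ]
hoop side [256.3 150.1] 0.63 [0.6465 0.1441 0.045 ]
hoop top [171.9 197.8] 0.6 [0.563  0.1771 0.045 ]
hoop top [187.7 189.2] 0.62 [0.5835 0.1395 0.045 ]
hemostat side [263.2 164.9] 0.72 [0.6623 0.1403 0.    ]
hemostat side [258.3 155.7] 0.67 [0.6628 0.1784 0.    ]
hemostat top [187.6 161.1] 0.76 [0.6577 0.1461 0.    ]
hemostat top [186.5 163. ] 0.94 [0.6529 0.1488 0.    ]
```

View pics/c1.png

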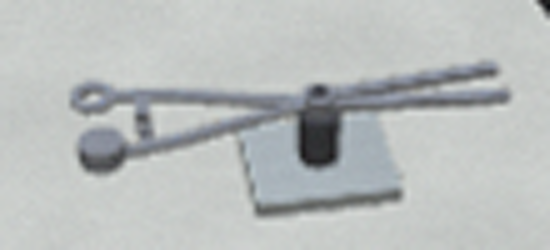

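View pics/c2.png

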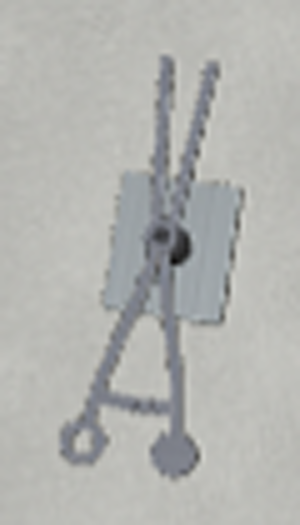

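The zoomed crops give these full-image pixels:

| Point | Side view | Top view |
|---|---|---|
| Hoop | (218.0,149.0) | (171.2,197.6) |
| Pad top | (219.8,158.6) | (189.6,200.6) |
| Pivot top | (263.4,147.8) | (187,157.6) |

Next I'll triangulate.

Run:
```python
from h import *
P={n:bot.capture(n) for n in("side","top")}
X={}
for q,s,t in(("hoop",(218,149),(171.2,197.6)),("pad",(219.8,158.6),(189.6,200.6)),("piv",(263.4,147.8),(187,157.6))):
    x,e=tri([ray(P["side"],s),ray(P["top"],t)]); X[q]=x; print(q,x.round(4),np.round(e,4), "at z",atz(ray(P["top"],t),.05).round(4),atz(ray(P["side"],s),.045).round(4))
print(np.linalg.norm((X["hoop"]-X["pad"])[:2]),np.linalg.norm((X["hoop"]-X["piv"])[:2]),np.linalg.norm((X["pad"]-X["piv"])[:2]))
m=(X["hoop"]+X["pad"])/2; print(m, m-X["piv"], np.degrees(np.arctan2(*(X["piv"]-m)[1::-1])),np.degrees(np.arctan2(*(X["hoop"]-X["pad"])[1::-1])))
```

```text
hoop [0.5638 0.1789 0.0441] [0.0002 0.0002] at z [0.5632 0.1779 0.05  ] [0.5637 0.1776 0.045 ]
pad [0.5565 0.134  0.0504] [0.0007 0.0007] at z [0.5558 0.1342 0.05  ] [0.5586 0.1408 0.045 ]
piv [0.6608 0.1401 0.0506] [0.0016 0.0016] at z [0.6593 0.1406 0.05  ] [0.665  0.1471 0.045 ]
0.04548130890261575 0.1044557539758609 0.1044611202177646
[0.56013533 0.15644082 0.04724794] [-0.10064124  0.01630239 -0.00333744] -9.201144934263223 80.79192873609695
```

Everything agrees: centre distance 45 mm (44.5 expected), radius 104 mm and heights 44 and 50 mm. The clamp yaw is about -9.2°. I'll turn the tool, then go above.

Call:
{"method": "play_rows", "body": {"moves": [[[0,0,0,0,0,-0.1013],[0,0,0,0,0,-0.1013],[0,0,0,0,0,-0.1013],[-30,-30,0,0,0,0],[-30,-30,0,0,0,0]]], "fingers": 1}}

```text
time_s: 1.8
position: [0.3291, 0.4902, 0.2365]
tcp_rot: [[-0.988, 0.156, 0.001], [0.156, 0.988, 0.0], [-0.0, 0.0, -1.0]]
force: [1.2, 0.9, 0.5]
opening: 0.999
grasp_force: 0.0
```

Call:
{"method": "play_rows", "body": {"moves": [[[-30,-31,0,0,0,0],[-30,-31,0,0,0,0],[-30,-31,0,0,0,0],[-30,-31,0,0,0,0],[-30,-31,0,0,0,0]]]}}

```text
time_s: 2.3
position: [0.4535, 0.3118, 0.2368]
tcp_rot: [[-0.987, 0.159, 0.0], [0.159, 0.987, 0.0], [-0.0, 0.0, -1.0]]
force: [-0.4, 0.5, -0.6]
opening: 1.0
grasp_force: 0.0
```

Call:
{"method": "play_rows", "body": {"moves": [[[-30,-31,0,0,0,0],[-30,-31,0,0,0,0],[-30,-31,0,0,0,0],[-21,-31,0,0,0,0],[0,0,0,0,0,0]]]}}

```text
time_s: 2.8
position: [0.5454, 0.1691, 0.2367]
tcp_rot: [[-0.986, 0.165, 0.002], [0.165, 0.986, -0.001], [-0.003, -0.001, -1.0]]
force: [-0.3, 0.1, -1.0]
opening: 1.001
grasp_force: 0.0
```

Call:
{"method": "play_rows", "body": {"moves": [[[-10,-7,35,0,0,0],[-10,-7,35,0,0,0],[0,0,35,0,0,0],[0,0,35,0,0,0],[0,0,0,0,0,0]]]}}

```text
time_s: 3.3
position: [0.5559, 0.1564, 0.0923]
tcp_rot: [[-0.987, 0.159, -0.011], [0.159, 0.987, -0.001], [0.011, -0.002, -1.0]]
force: [-1.6, -0.2, 0.0]
opening: 1.002
grasp_force: 0.0
```

Run:
```python
from h import *
P={n:bot.capture(n) for n in("side","top")}
f=lambda i,s:cv2.resize(i,None,fx=s,fy=s,interpolation=cv2.INTER_CUBIC)
a=f(P["side"]["image"][90:190,180:310],4);b=f(P["top"]["image"][115:240,145:225],3)
c=np.zeros((400,780,3),np.uint8);c[:,:520]=a;c[:375,530:770]=b;cv2.imwrite("pics/c3.png",c)
s=bot.read_state();print(s["position"],s["time_s"])
T=np.array(s["position"]);R=np.array(s["tcp_rot"])
for o in((0,.0435,.014),(0,-.0435,.014)): print(T+R@o, proj(P["side"],T+R@o),proj(P["top"],T+R@o))
```

```text
[0.55962571 0.15679174 0.09657687] 3.4
[0.56651005 0.19974191 0.08257191] [215.61095038 130.21371199] [159.24156451 195.45712855]
[0.55270636 0.11384396 0.08258184] [219.00078494 152.53349241] [196.5247669  201.17455448]
```

View pics/c3.png

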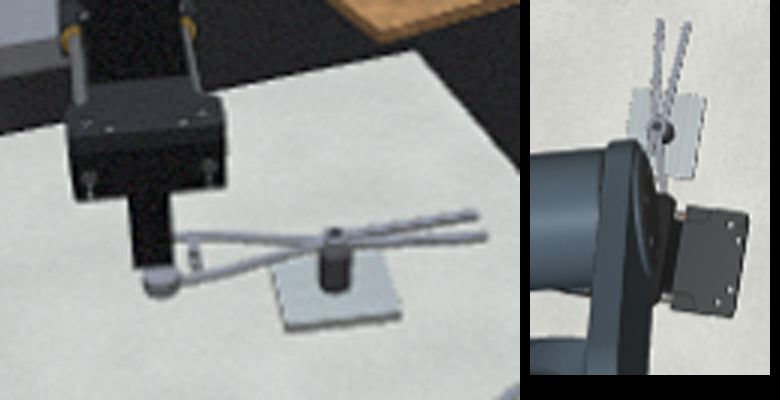

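The picture shows the near finger tip at about (218,156), in line with the pad and just outside it. The wrist is centred over the handles as planned, so I'll descend.

Call:
{"method": "play_rows", "body": {"moves": [[[0,0,15,0,0,0],[0,0,15,0,0,0],[0,0,15,0,0,0],[0,0,9,0,0,0],[0,0,0,0,0,0]]]}}

```text
time_s: 3.9
position: [0.5597, 0.1563, 0.0422]
tcp_rot: [[-0.987, 0.159, -0.001], [0.159, 0.987, -0.0], [0.001, -0.0, -1.0]]
force: [-0.0, 0.1, -0.9]
opening: 0.999
grasp_force: 0.0
```

Call:
{"method": "play_rows", "body": {"moves": [[[0,0,0,0,0,0],[0,0,0,0,0,0]]], "fingers": 0.45}}

```text
time_s: 4.1
position: [0.5606, 0.1562, 0.0433]
tcp_rot: [[-0.987, 0.159, 0.002], [0.159, 0.987, 0.0], [-0.001, 0.0, -1.0]]
force: [0.2, 0.6, 0.6]
opening: 0.895
grasp_force: 0.0
```

Call:
{"method": "play_rows", "body": {"moves": [[[0,0,0,0,0,0],[0,0,0,0,0,0],[0,0,0,0,0,0],[0,0,0,0,0,0],[0,0,0,0,0,0]]], "fingers": 0.2}}

```text
time_s: 4.6
position: [0.5586, 0.1562, 0.0425]
tcp_rot: [[-0.987, 0.159, -0.003], [0.159, 0.987, -0.0], [0.003, -0.001, -1.0]]
force: [-3.9, -0.0, 2.9]
opening: 0.606
grasp_force: 5.5
```

Call:
{"method": "play_rows", "body": {"moves": [[[0,0,0,0,0,0],[0,0,0,0,0,0],[0,0,0,0,0,0],[0,0,0,0,0,0]]], "fingers": 0.11}}

```text
time_s: 5.0
position: [0.5584, 0.1563, 0.0423]
tcp_rot: [[-0.987, 0.159, -0.003], [0.159, 0.987, -0.0], [0.003, -0.001, -1.0]]
force: [-5.3, 1.0, 3.9]
opening: 0.556
grasp_force: 5.5
```

Call:
{"method": "play_rows", "body": {"moves": [[[0,0,0,0,0,0],[0,0,0,0,0,0],[0,0,0,0,0,0],[0,0,0,0,0,0]]], "fingers": 0.08}}

```text
time_s: 5.4
position: [0.5583, 0.1563, 0.0423]
tcp_rot: [[-0.987, 0.159, -0.004], [0.159, 0.987, -0.0], [0.004, -0.001, -1.0]]
force: [-5.8, 0.3, 4.2]
opening: 0.541
grasp_force: 5.7
```

Call:
{"method": "play_rows", "body": {"moves": [[[0,0,0,0,0,0],[0,0,0,0,0,0],[0,0,0,0,0,0],[0,0,0,0,0,0]]], "fingers": 0.05}}

```text
time_s: 5.8
position: [0.5582, 0.1563, 0.0423]
tcp_rot: [[-0.987, 0.159, -0.004], [0.159, 0.987, -0.0], [0.004, -0.001, -1.0]]
force: [-5.7, 1.1, 3.2]
opening: 0.527
grasp_force: 11.5
```

Call:
{"method": "play_rows", "body": {"moves": [[[0,0,0,0,0,0],[0,0,0,0,0,0],[0,0,0,0,0,0],[0,0,0,0,0,0]]], "fingers": 0.02}}

```text
time_s: 6.2
position: [0.5581, 0.1563, 0.0423]
tcp_rot: [[-0.987, 0.159, -0.004], [0.159, 0.987, -0.0], [0.004, -0.001, -1.0]]
force: [-5.8, 0.5, 4.6]
opening: 0.516
grasp_force: 18.0
```

At the stop, with 18 N on the pads. Letting go.

Call:
{"method": "play_rows", "body": {"moves": [[[0,0,0,0,0,0],[0,0,0,0,0,0],[0,0,0,0,0,0],[0,0,0,0,0,0]]], "fingers": 0.35}}

```text
time_s: 6.6
position: [0.562, 0.1562, 0.0427]
tcp_rot: [[-0.987, 0.159, 0.004], [0.159, 0.987, 0.0], [-0.004, 0.001, -1.0]]
force: [0.5, 0.3, -0.4]
opening: 0.665
grasp_force: 0.1
```

Call:
{"method": "play_rows", "body": {"moves": [[[0,0,0,0,0,0],[0,0,0,0,0,0],[0,0,0,0,0,0],[0,0,0,0,0,0]]], "fingers": 1}}

```text
time_s: 7.0
position: [0.5602, 0.1561, 0.0426]
tcp_rot: [[-0.987, 0.159, 0.0], [0.159, 0.987, -0.0], [-0.0, 0.0, -1.0]]
force: [-0.6, 0.1, -0.1]
opening: 0.942
grasp_force: 0.0
```

Call:
{"method": "play_rows", "body": {"moves": [[[0,0,-20,0,0,0],[0,0,-30,0,0,0],[0,0,-40,0,0,0],[0,0,-40,0,0,0],[0,0,0,0,0,0]]]}}

```text
time_s: 7.5
position: [0.5639, 0.1566, 0.1783]
tcp_rot: [[-0.987, 0.159, 0.012], [0.159, 0.987, 0.001], [-0.012, 0.003, -1.0]]
force: [0.7, -0.8, 0.4]
opening: 1.0
grasp_force: 0.0
```

Call:
{"method": "play_rows", "body": {"moves": [[[45,0,0,0,0,0],[45,0,0,0,0,0],[45,0,0,0,0,0],[0,0,0,0,0,0]]], "fingers": -1}}

```text
time_s: 7.9
position: [0.4171, 0.1776, 0.1711]
tcp_rot: [[-0.988, 0.157, -0.013], [0.157, 0.988, -0.002], [0.012, -0.004, -1.0]]
force: [-1.3, -0.5, 0.2]
opening: 0.72
grasp_force: 0.0
```

Run:
```python
from h import *
P={n:bot.capture(n) for n in("side","top")}
f=lambda i,s:cv2.resize(i,None,fx=s,fy=s,interpolation=cv2.INTER_CUBIC)
a=f(P["side"]["image"][120:190,200:310],5)[:, :550];b=f(P["top"]["image"][115:230,155:203],5)
c=np.zeros((575,800,3),np.uint8);c[:350,:550]=a;c[:575,555:795]=b;cv2.imwrite("pics/c4.png",c)
s=bot.read_state();print(s["position"],s["time_s"],s["opening"])
```

```text
[0.42559901 0.1778418  0.17234741] 8.0 0.6284039548987812
```

View pics/c4.png

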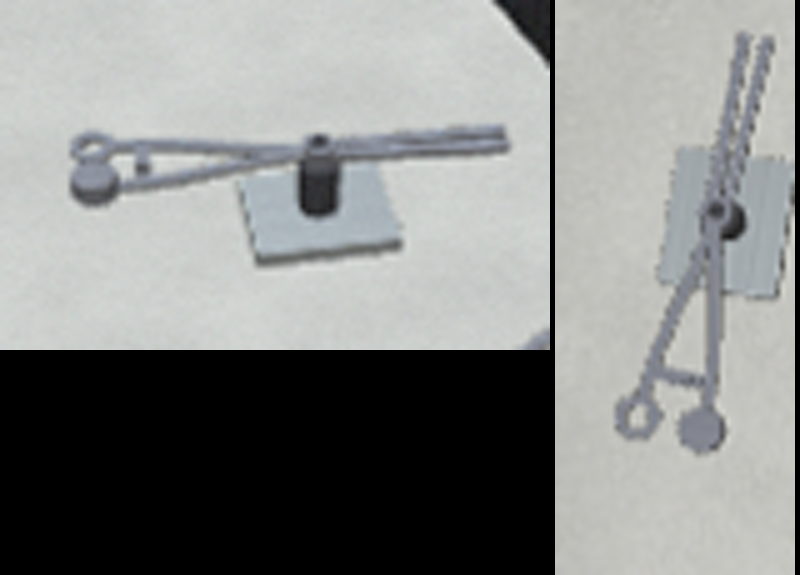

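The handles are now closer together with nothing touching them: hoop at (171.2,197.8), pad at (184.0,200.6) in the top view. That makes 13 px between centres, about 31 mm, so it is locked at about 53 mm.

Run:
```python
from h import *
P={n:bot.capture(n) for n in("side","top")}
X={}
for q,s,t,z in(("hoop",(218,149),(171.2,197.8),.045),("pad",(218.6,155.2),(184.0,200.6),.051)):
    x,e=tri([ray(P["side"],s),ray(P["top"],t)]); X[q]=x; print(q,x.round(4),np.round(e,4),atz(ray(P["top"],t),z).round(4))
d=X["hoop"]-X["pad"];print(np.linalg.norm(d[:2]),np.degrees(np.arctan2(d[1],d[0])))
s=bot.read_state();T=np.array(s["position"]);R=np.array(s["tcp_rot"]);print(T,s["opening"],s["time_s"])
u=np.array([.16,.987,0]);g=X["pad"]-.003*u;print(g,"tool shift mm",1000*R.T@(g-T))
```

```text
hoop [0.5635 0.1788 0.0441] [0.0004 0.0004] [0.563  0.1788 0.045 ]
pad [0.5568 0.1473 0.0503] [0.001 0.001] [0.5558 0.1473 0.051 ]
0.03225818449940173 78.04043840100809
[0.42831052 0.17773461 0.1726373 ] 0.5363839275464999 8.1
[0.55635838 0.14431564 0.05027417] tool shift mm [-131.47901142  -12.66133558  122.63270275]
```

Call:
{"method": "play_rows", "body": {"moves": [[[-44,-5,0,0,0,0],[-44,-4,0,0,0,0],[-43,-4,0,0,0,0],[0,0,0,0,0,0],[0,0,0,0,0,0]]], "fingers": -1}}

```text
time_s: 8.6
position: [0.5558, 0.1431, 0.1719]
tcp_rot: [[-0.987, 0.161, 0.0], [0.161, 0.987, 0.0], [-0.0, 0.0, -1.0]]
force: [-0.0, -0.1, 0.6]
opening: 0.081
grasp_force: 0.0
```

Call:
{"method": "play_rows", "body": {"moves": [[[0,0,30,0,0,0],[0,0,30,0,0,0],[0,0,30,0,0,0],[0,0,5,0,0,0],[0,0,0,0,0,0]]]}}

```text
time_s: 9.1
position: [0.5526, 0.1441, 0.0768]
tcp_rot: [[-0.987, 0.159, -0.003], [0.159, 0.987, -0.0], [0.003, -0.001, -1.0]]
force: [-0.4, 0.2, 0.0]
opening: 0.007
grasp_force: 0.0
```

Call:
{"method": "play_rows", "body": {"moves": [[[0,0,0,0,0,0],[0,0,0,0,0,0],[0,0,0,0,0,0]]]}}

```text
time_s: 9.4
position: [0.5548, 0.1441, 0.079]
tcp_rot: [[-0.987, 0.159, 0.003], [0.159, 0.987, 0.0], [-0.003, 0.001, -1.0]]
force: [0.9, 1.5, 0.5]
opening: 0.002
grasp_force: 0.0
```

Run:
```python
from h import *
P={"side":bot.capture("side")}
s=bot.read_state();print(s["position"],s["opening"],s["force"],s["time_s"])
cv2.imwrite("pics/c5.png",cv2.resize(P["side"]["image"][90:190,180:310],None,fx=5,fy=5,interpolation=cv2.INTER_CUBIC))
```

```text
[0.55468298 0.1440653  0.07875703] 0.008224943269010899 [ 0.38827125 -0.82263642 -0.15253857] 9.45
```

View pics/c5.png

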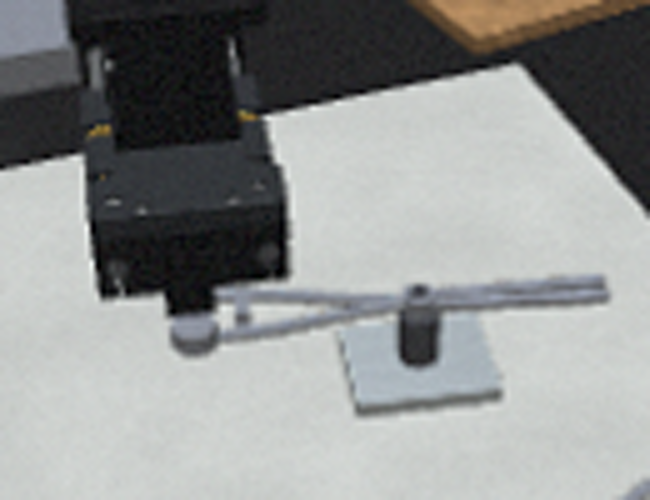

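The closed fingers sit directly over the pad: tip at crop pixel (192,318), pad at (195,332). It is still locked. Pressing in steps.

Call:
{"method": "play_rows", "body": {"moves": [[[0,0,5,0,0,0],[0,0,5,0,0,0],[0,0,3,0,0,0],[0,0,2,0,0,0],[0,0,0,0,0,0]]]}}

```text
time_s: 9.95
position: [0.5535, 0.144, 0.0625]
tcp_rot: [[-0.987, 0.159, -0.001], [0.159, 0.987, -0.0], [0.001, -0.0, -1.0]]
force: [-1.3, -0.4, 4.1]
opening: 0.005
grasp_force: 2.1
```

Call:
{"method": "play_rows", "body": {"moves": [[[0,0,1,0,0,0],[0,0,1,0,0,0],[0,0,1,0,0,0],[0,0,1,0,0,0],[0,0,0,0,0,0]]]}}

```text
time_s: 10.45
position: [0.5533, 0.1438, 0.0588]
tcp_rot: [[-0.987, 0.159, -0.001], [0.159, 0.987, -0.0], [0.001, -0.001, -1.0]]
force: [-2.9, -1.3, 6.8]
opening: 0.006
grasp_force: 3.3
```

Call:
{"method": "play_rows", "body": {"moves": [[[0,0,1,0,0,0],[0,0,1,0,0,0],[0,0,1,0,0,0],[0,0,0,0,0,0],[0,0,0,0,0,0]]]}}

```text
time_s: 10.95
position: [0.5533, 0.1439, 0.0561]
tcp_rot: [[-0.987, 0.159, -0.001], [0.159, 0.987, -0.0], [0.001, -0.001, -1.0]]
force: [-3.5, -0.7, 8.0]
opening: 0.002
grasp_force: 4.1
```

Call:
{"method": "play_rows", "body": {"moves": [[[0,0,0,0,0,0],[0,0,0,0,0,0],[0,0,0,0,0,0]]]}}

```text
time_s: 11.25
position: [0.5533, 0.1438, 0.0562]
tcp_rot: [[-0.987, 0.159, -0.001], [0.159, 0.987, -0.0], [0.001, -0.001, -1.0]]
force: [-2.5, -1.1, 7.3]
opening: 0.004
grasp_force: 4.1
```

Call:
{"method": "play_rows", "body": {"moves": [[[0,0,-5,0,0,0],[0,0,-10,0,0,0],[0,0,-20,0,0,0],[0,0,-30,0,0,0],[0,0,-40,0,0,0]]]}}

```text
time_s: 11.75
position: [0.5528, 0.1439, 0.1601]
tcp_rot: [[-0.987, 0.159, -0.004], [0.159, 0.987, -0.0], [0.004, -0.001, -1.0]]
force: [0.0, 0.7, -0.5]
opening: 0.009
grasp_force: 0.0
```

Call:
{"method": "play_rows", "body": {"moves": [[[45,0,0,0,0,0],[45,0,0,0,0,0],[40,0,0,0,0,0],[0,0,0,0,0,0],[0,0,0,0,0,0]]]}}

```text
time_s: 12.25
position: [0.4254, 0.165, 0.1609]
tcp_rot: [[-0.987, 0.158, 0.001], [0.158, 0.987, 0.0], [-0.001, 0.0, -1.0]]
force: [1.6, 0.2, 0.4]
opening: 0.007
grasp_force: 0.0
```

Run:
```python
from h import *
P={n:bot.capture(n) for n in("side","top")}
f=lambda i,s:cv2.resize(i,None,fx=s,fy=s,interpolation=cv2.INTER_CUBIC)
a=f(P["side"]["image"][120:190,200:310],5)[:, :550];b=f(P["top"]["image"][115:230,155:203],5)
c=np.zeros((575,800,3),np.uint8);c[:350,:550]=a;c[:575,555:795]=b;cv2.imwrite("pics/c6.png",c)
s=bot.read_state();print(s["position"],s["time_s"],s["force"])
```

```text
[0.42766684 0.16476793 0.16096009] 12.35 [0.99750655 0.13532395 0.18659037]
```

View pics/c6.png

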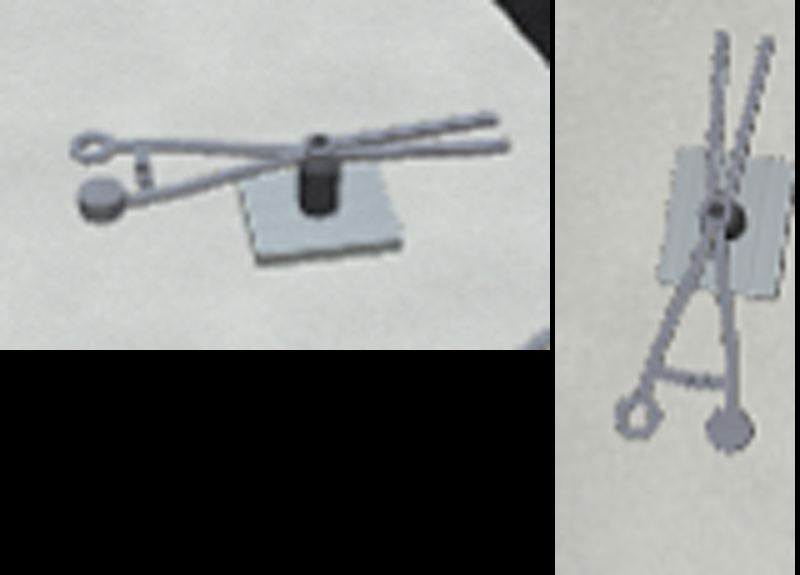

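The clamp is fully open again: hoop at crop pixel (638,416), pad at (730,430), and the jaws spread as they were at the start. The robot is clear of it, so I'm handing in.

```bash
python3 -c "
from rig import bot
print(bot.hand_in())"
```

```text
the job is handed in; nothing more can be done
None
```

The hemostat was squeezed until it locked and stayed shut on its own at about 53 mm, then unlocked by pressing its thumb pad straight down; it stood open again with the arm clear, the needle holder was not touched, and the job is handed in (verdict not shown).

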